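Shim the loose foot of a pantry bench shelf until it binds

ROBOT

A 6-joint arm with a two-finger parallel gripper is mounted at the origin on the work surface. World frame = base frame: x ahead of the robot, y to its left, z up, the work surface at z = 0. Lengths are in mm, angles in degrees, forces in N, time in s.
With the tool pointing down it reaches from about 350 to 850 mm from the base axis. Payload 8.1 kg.
Tool frame: the origin (TCP) lies between the finger pads; the fingertips stand 17 mm ahead of it and the grasp point (between the pads) lies 2 mm behind it; z points along the fingers, y is the line along which they close (so a half turn about z gives the same grasp; the last joint's range is limited). The gripper opens to 85 mm and grips with 20 to 120 N. Pads are 22 mm wide; open, the fingers measure 114 mm over their backs; the gripper's body (76 mm by 85 mm) begins 54 mm behind the grasp point. The pads swing forward as they close: fully open they stand 13 mm farther back than shut.
Start: joints at [72.17, 7.471, 85.268, -0, 87.261, -4.893], TCP at [134.309, 584.779, 224.592] pointing down, gripper open.
Joint ranges: [-169.43, 169.43], [-51.17, 129.36], [1.28, 143.12], [-76.62, 256.62], [0, 156.53], [-152.29, 152.29]. Speed limits (degrees/s): [136.94, 136.94, 159.86, 180, 180, 180].

INTERFACE

Orientations are given as [roll, pitch, yaw] about the fixed x, y, z axes, in that order (R = Rz(yaw) Ry(pitch) Rx(roll)).
In Python, from bench import sense, snapshot, hand_in, trace, place_of gives the robot as it stands.
- The arm moves only by the shell command python3 -m handwheel 'ROWS' [FORCE]. ROWS is JSON, a list of rows, each a list of 7 numbers: the opening, from -1 (shut) to 1 (fully open), then the shift along the tool's x, y, z in cm, then the turn, a rotation vector about the tool's x, y, z in rad. A call has 1 to 12 rows; each row shifts and turns the commanded pose from where the row before left it, along the tool's axes as they then stand; what a row does not reach is not made up. A row lasts 1/12 s, in which the tool goes at most 41.7 mm and 7.16 degrees, less where a joint would pass 70% of its speed; a pose out of reach is approached as far as the arm can. A call with a gripper value outside its range is refused whole. The fingers move at their own pace and stop on an object; FORCE is the grip in N (left out, the last holds). Time passes only in rows, so rows that do not move let the fingers close. It gives the time, the measured TCP pose, the force, the opening and the grip force at its end, in the units of the state.
- sense(): the state, without advancing time (a new reading comes with each control period).
- snapshot(name): name is "scene" or "top" or "wrist"; returns a dict with "image" (384x512x3 uint8, red, green, blue), "intrinsics" (3x3 intrinsics, pixels), "k1" (the pictures are not rectified: a ray, as slopes to the right and down, at radius r is drawn at 1 + k1 r^2 times it, then the intrinsics apply), "R" (3x3) and "t" (3): a world point X has camera coordinates R X + t. Camera axes: x right, y down, z forward; pixel columns grow to the right and rows downward; lengths in mm; the calibration is good to about 2 mm. A picture is of the moment at which its call begins. There is no depth.
- hand_in(): hands the job in; it is judged then, once.
Trained networks look in a picture, given as the dict that the camera call returned (one of the last four; its "shot" number tells which), for a name from the list of things; names that differ only in an ending like _2 or _b are one class to them, and where a whole thing is asked for, a point or a joint stands for the part that bears it (a point fixed in the world has none). Each returns a list of dicts, best first, with "conf" (0 to 1); they miss things now and then, are a little off and sometimes report something else, mostly with a low value. They report only what shows in the picture. A call takes as long as a camera call. They do not tell look-alikes from the thing itself.
- trace(picture, query): "pixels" (384x512 bool, what is visible of it).
- place_of(picture, query): "location" ([x, y, z] in mm, in world coordinates, good to about 4 mm: a listed point, or the origin of a listed thing).
The state is a dict: "time": time; "joint_pos": joint angles; "qd": joint speeds; "joint_efforts": joint torques, N m; "tool_pos": TCP position; "tcp_rot": TCP orientation; "ft_force": force on the tool from outside, world axes, zero at the start; "wrist_torque": the same for the moment, N m; "finger_gap": finger opening in mm; "grip_force": force on a finger pad.
Only numpy, scipy, OpenCV 4.12 (cv2) and the standard library are available. Lean on these libraries where they do the work, as an engineer would, in place of code of your own. Each camera call takes 0.05 s, during which the arm holds its last target. There are 200 camera calls.

TASK

The shelf on the packing bench has one foot hanging clear of the bench, and the flat packer under it is too thin to help. Pull the packer out and lay it in the cardboard tray, then slide the tapered shim flat along the bench, thin end first, straight in under the middle of that foot until you feel it bind snugly between bench and foot, neither loose nor driven in hard, and leave it there. Leave the cans and the roll of tape alone.

Things in the scene. Friction and masses are not known exactly. Their poses are not given: they have to be found in the camera images.
- rack: Fixed low bench-top shelf: slotted-angle posts, 185 mm high, one board deck (underside 165 mm up) with goods on it up to 300 mm. Origin: on the bench, straight below the middle of its loose foot. z up; +y points out to the open side, where the packer sticks out; the shim goes in along -y. The shelf extends to +x and -y: posts and deck start at y = -10 mm, x = -20 mm.
- loose_foot (a point): The same point on the bench (fixed) as the rack's origin, same axes. Above it hangs the loose foot: a level steel plate 70 x 70 mm (sides along x and y), 4 mm thick, so its open edge is at y = +35 mm. Its underside is 7 to 10.5 mm above the bench, different each time and not told: found by feel. The frame is springy: lifting the foot takes about 18 N per mm.
- tray: Shallow open cardboard tray, fixed, 160 (its x) x 220 (its y) x 36 mm high, walls and floor 4 mm thick. Origin: centre of its underside.
- packer: The same loose hardboard strip as packer_center; origin at the centre of its underside.
- packer_center (a point): Centre of the loose dark hardboard packer, a flat strip 130 (x) x 40 (y) x 5 mm thick, 45 g. It lies on the bench, not pinched, its length about along the rack's y, with some 50 mm of it under the foot and some 80 mm sticking out; its +x points about along the rack's +y (outwards).
- shim: The same loose tapered shim as shim_center; origin at the centre of its underside.
- shim_center (a point): Centre of the loose pale wooden tapered shim: half-way along, 5 mm above its underside. 180 mm long (x), 40 mm wide (y), about 55 g. +x points to the thin end. Underside flat; the top slopes straight from 18 mm high at the thick end (x = -90 mm) to 4 mm at the thin end (x = +90 mm). Lies flat on the bench at the start.
- shim_nose (a point): Middle of the shim's thin end face, 90 mm from its centre along +x, 2 mm above its underside.
- can_a: Bystander: standing food can, 75 mm diameter, 110 mm high, origin at the centre of its underside.
- can_b: Bystander: another such can.
- tape_roll: Bystander: roll of brown packing tape lying flat, 96 mm diameter, 48 mm high, origin at the centre of its underside.
Not all that is in view belongs to the job. Of the things shaped like the packer, the dark wooden one is meant.

How it is judged (in metres and radians):
On the way, in this order (a step that is already met when the one before it is completed fails the run):
1. the old packer lies in the tray, let go (x of packer_center in the frame of tray between -0.076 and 0.076 m and y of packer_center in the frame of tray between -0.106 and 0.106 m and height (world z) of packer_center below 0.036 m and contact force between the fingers and packer below 0.1 N), for 0.2 s.
2. the shim binds under the foot (contact force between shim and rack above 1.5 N and y of shim_nose in the frame of rack below 0.02 m), for 0.1 s.
At the end, for the whole second after the job is handed in: Packer at rest in the tray. Shim let go, at rest, flat on the bench (0.04 rad), thin end at least 20 mm in past the foot's open edge and within 20 mm of its middle line, within 12 degrees of straight, the foot bearing on it with 1.5 to 20 N (x of packer_center in the frame of tray between -0.076 and 0.076 m and y of packer_center in the frame of tray between -0.106 and 0.106 m and height (world z) of packer_center below 0.036 m and linear speed of packer below 0.02 m/s and contact force between shim and rack between 1.5 and 20 N and y of shim_nose in the frame of rack below 0.015 m and x of shim_nose in the frame of rack between -0.02 and 0.02 m and angle between the x axis of shim and the y axis of rack, either way round below 0.21 rad and angle between shim's own z axis and vertical below 0.04 rad and height (world z) of shim below 0.003 m and linear speed of shim below 0.01 m/s); the robot touches nothing.
It fails at once if the shim is driven or rammed against the shelf with more than 50 N (contact force between shim and rack above 50 N).
It fails at once if a can or the tape roll is moved more than 30 mm (distance of any of can_a, can_b, tape_roll from where it was at the start of the episode above 0.03 m).
It also fails if it takes over 64 s, if anything falls off the work surface, if the arm or the gripper's body presses on something with over 40 N, if the wrist force passes 120 N, or if a joint passes its speed limit or range.

## Working session

There is one attempt and no reset: what is moved stays moved. The work goes in short steps, Python scripts to look and compute and a shell command to move; the robot and the scene stay as the last step left them, time stands still between calls to the robot, and variables do not carry over. Pictures are saved under pics/ and viewed, at most 10 in all, crops included, and the job is handed in when it is done.

```bash
mkdir -p pics; cat > h.py <<'E'
import numpy as np, cv2
from bench import sense, snapshot, trace, place_of
def ray(p,u,v):
    K=np.array(p["intrinsics"]);R=np.array(p["R"]);t=np.array(p["t"])
    d=np.array([(u-K[0,2])/K[0,0],(v-K[1,2])/K[1,1]]);s=d.copy()
    for _ in range(20): s=d/(1+p["k1"]*(s@s))
    return -R.T@t, R.T@np.array([s[0],s[1],1])
def at(p,u,v,z):
    c,d=ray(p,u,v); return c+d*(z-c[2])/d[2]
def pix(p,X):
    K=np.array(p["intrinsics"]);c=np.array(p["R"])@np.array(X)+np.array(p["t"])
    s=c[:2]/c[2]; s=s*(1+p["k1"]*(s@s)); return K[0,0]*s[0]+K[0,2],K[1,1]*s[1]+K[1,2]
def save(p,n,crop=None,f=1):
    im=np.array(p["image"])[:,:,::-1]
    if crop: im=im[crop[1]:crop[3],crop[0]:crop[2]]
    cv2.imwrite("pics/"+n,cv2.resize(im,None,fx=f,fy=f,interpolation=cv2.INTER_CUBIC))
def rect(p,q,z):
    # outline at height z of best mask: min-area rectangle in the world
    for r in trace(p,q)[:3]:
        m=np.array(r["pixels"]).astype(np.uint8)
        c=max(cv2.findContours(m,cv2.RETR_EXTERNAL,cv2.CHAIN_APPROX_NONE)[0],key=cv2.contourArea)[:,0]
        w=np.array([at(p,u,v,z)[:2] for u,v in c],np.float32)
        b=cv2.minAreaRect(w); print(q,"mask",round(r["conf"],2),m.sum(),"pixc",c.mean(0).round(),"rect",np.round(b[0]),np.round(b[1]),round(b[2],1)); print(cv2.boxPoints(b).round().tolist())
E
python3 - <<'E'
from h import *
a=snapshot("scene");b=snapshot("top")
im=np.vstack([np.array(a["image"]),np.array(b["image"])])
save(a,"scene.png",f=1.5);save(b,"top.png",f=1.5)
for n,p in(("scene",a),("top",b)):
    for q in ("loose_foot","tray","packer","packer_center","shim_center","shim_nose","can_a","tape_roll"):
        for r in place_of(p,q)[:3]:
            L=np.array(r["location"]);print(n,q,round(r["conf"],2),L.round().tolist(),np.round(pix(p,L)).tolist())
rect(b,"packer",5);rect(b,"shim",8);rect(b,"tray",36)
E
```

```text
scene tray 0.78 [652.0, 270.0, -2.0] [344.0, 157.0]
scene packer 0.92 [405.0, -506.0, 6.0] [117.0, 250.0]
scene packer 0.92 [386.0, 5.0, -3.0] [236.0, 154.0]
scene packer 0.88 [389.0, -170.0, 2.0] [197.0, 183.0]
scene packer_center 0.89 [320.0, -346.0, 6.0] [142.0, 202.0]
scene packer_center 0.85 [531.0, -178.0, 3.0] [224.0, 212.0]
scene packer_center 0.74 [402.0, -504.0, 2.0] [117.0, 250.0]
scene shim_center 0.59 [444.0, 199.0, 7.0] [287.0, 131.0]
scene shim_nose 0.64 [449.0, 100.0, 1.0] [268.0, 149.0]
scene can_a 0.95 [768.0, -30.0, 3.0] [309.0, 232.0]
scene can_a 0.85 [774.0, 46.0, -4.0] [326.0, 220.0]
scene tape_roll 0.86 [390.0, 374.0, 0.0] [310.0, 98.0]
top loose_foot 0.98 [546.0, -235.0, 2.0] [308.0, 200.0]
top tray 0.96 [653.0, 273.0, -2.0] [160.0, 172.0]
top packer 0.86 [529.0, -178.0, 2.0] [291.0, 205.0]
top packer 0.84 [391.0, 7.0, 1.0] [237.0, 246.0]
top packer 0.81 [320.0, -342.0, 3.0] [342.0, 266.0]
top packer_center 0.82 [530.0, -180.0, 4.0] [292.0, 204.0]
top packer_center 0.8 [386.0, 6.0, 4.0] [237.0, 248.0]
top packer_center 0.68 [318.0, -342.0, 5.0] [342.0, 266.0]

[... 442 characters left out ...]
38.0, 51.0]]
packer mask 0.92 461 pixc [389. 240.] rect [ 406. -508.] [133.  48.] 88.8
[[381.0, -574.0], [429.0, -575.0], [431.0, -442.0], [384.0, -441.0]]
packer mask 0.72 497 pixc [342. 265.] rect [ 322. -343.] [134.  46.] 71.1
[[279.0, -399.0], [322.0, -414.0], [365.0, -287.0], [322.0, -272.0]]
shim mask 0.86 663 pixc [181. 232.] rect [441. 195.] [ 44. 184.] 3.2
[[414.0, 285.0], [424.0, 101.0], [468.0, 104.0], [458.0, 288.0]]
tray mask 0.9 3070 pixc [160. 171.] rect [650. 267.] [226. 169.] 84.9
[[555.0, 162.0], [724.0, 147.0], [744.0, 373.0], [575.0, 388.0]]
tray mask 0.38 630 pixc [182. 232.] rect [436. 189.] [ 42. 178.] 3.6
[[410.0, 276.0], [421.0, 99.0], [463.0, 101.0], [452.0, 279.0]]
```

View pics/scene.png

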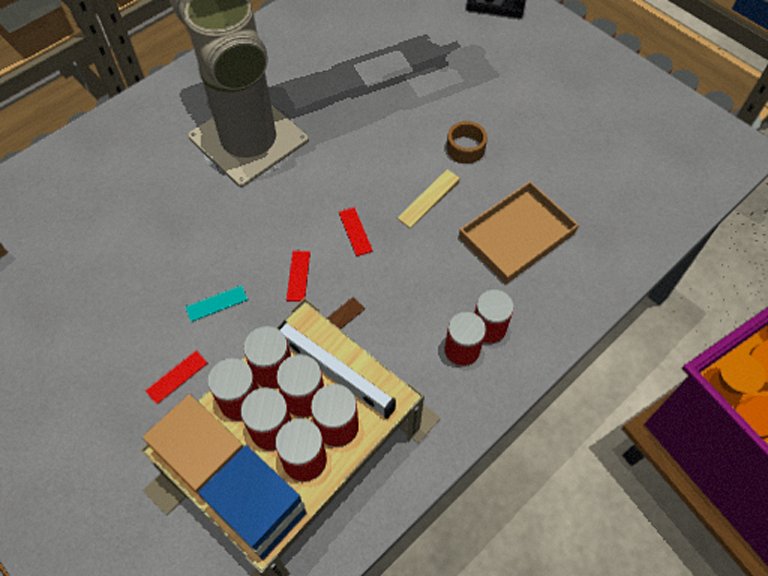

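View pics/top.png

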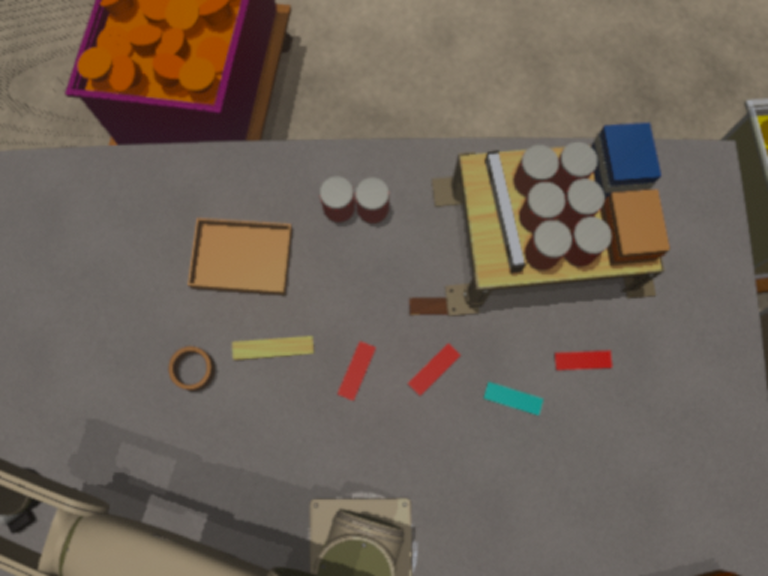

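The scene shows the shelf at lower left with the dark brown strip at scene pixel (231,209), the pale shim at (286,132) and the tray at (345,155). 

In the top view (512-wide pixels) the packer-like things are:
- red at (238,247), (289,246) and (389,240)
- teal at (342,266)
- dark brown at (286,204), partly under the foot plate at (306,200)

Only the dark brown one is wooden and sticks out from under the foot, so that is the one meant. I'll confirm it with a crop.

```bash
python3 - <<'E'
from h import *
b=snapshot("top");save(b,"crop.png",(255,160,345,230),8)
s=sense();print({k:np.round(s[k],2).tolist() for k in("time","joint_pos","tool_pos","tcp_rot","ft_force","finger_gap")})
f=1.5
for (u,v) in((478,288),(660,270),(460,155)): print("deck",at(b,u/f,v/f,185).round())
for (u,v) in((447,287),(449,314),(432,180),(435,206)): print("foot",at(b,u/f,v/f,12).round())
rect(b,"packer_center",5)
E
```

```text
{'time': 1.1, 'joint_pos': [72.17, 7.47, 85.27, -0.0, 87.26, -4.89], 'tool_pos': [134.33, 584.76, 224.6], 'tcp_rot': [-180.0, 0.0, 167.06], 'ft_force': [0.61, 0.37, -0.05], 'finger_gap': 85.27}
deck [ 531. -249.  185.]
deck [ 564. -636.  185.]
deck [ 822. -224.  185.]
foot [ 574. -202.   12.]
foot [ 512. -205.   12.]
foot [ 833. -176.   12.]
foot [ 768. -181.   12.]
packer_center mask 0.94 520 pixc [341. 265.] rect [ 322. -341.] [135.  46.] 72.9
[[280.0, -398.0], [325.0, -412.0], [364.0, -283.0], [320.0, -270.0]]
packer_center mask 0.91 424 pixc [290. 245.] rect [ 392. -168.] [ 40. 129.] 43.7
[[333.0, -135.0], [422.0, -228.0], [451.0, -201.0], [362.0, -108.0]]
packer_center mask 0.82 463 pixc [237. 247.] rect [388.   6.] [ 42. 131.] 66.0
[[320.0, 13.0], [440.0, -40.0], [457.0, -2.0], [337.0, 52.0]]
```

View pics/crop.png

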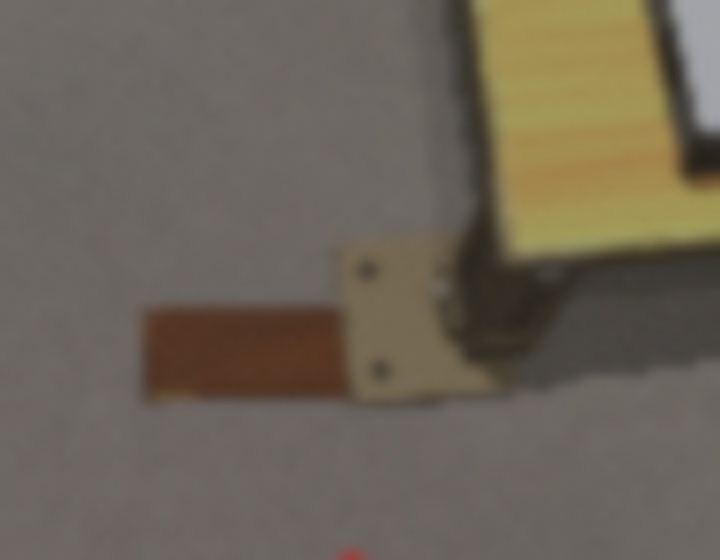

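The crop shows the dark wooden strip at crop pixels (145–340, 308–402), running under the foot plate, whose open edge is at column 343. The rack yaw is about 5° and the loose foot is near (546,-237). Next I turn to yaw 95 and go above the packer's outer end.

```bash
python3 -m handwheel '[[1,0,0,0,0,0,0.105],[1,0,0,0,0,0,0.105],[1,0,0,0,0,0,0.105],[1,0,0,0,0,0,0.105],[1,0,0,0,0,0,0.105],[1,0,0,0,0,0,0.105],[1,0,0,0,0,0,0.105],[1,0,0,0,0,0,0.105],[1,0,0,0,0,0,0.105],[1,0,0,0,0,0,0.105],[1,0,0,0,0,0,0.105],[1,0,0,0,0,0,0.105]]' 40
python3 -m handwheel '[[1,-3.1,1.38,0,0,0,0],[1,-3.1,1.38,0,0,0,0],[1,-3.1,1.38,0,0,0,0],[1,-3.1,1.38,0,0,0,0],[1,-3.1,1.38,0,0,0,0],[1,-3.1,1.38,0,0,0,0],[1,-3.1,1.38,0,0,0,0],[1,-3.1,1.38,0,0,0,0],[1,-3.1,1.38,0,0,0,0],[1,-3.1,1.38,0,0,0,0],[1,-3.1,1.38,0,0,0,0],[1,-3.1,1.38,0,0,0,0]]'
python3 -m handwheel '[[1,-3.1,1.38,0,0,0,0],[1,-3.1,1.38,0,0,0,0],[1,-3.1,1.38,0,0,0,0],[1,-3.1,1.38,0,0,0,0],[1,-3.1,1.38,0,0,0,0],[1,-3.1,1.38,0,0,0,0],[1,-3.1,1.38,0,0,0,0],[1,-3.1,1.38,0,0,0,0],[1,-3.1,1.38,0,0,0,0],[1,-3.1,1.38,0,0,0,0],[1,-3.1,1.38,0,0,0,0],[1,-3.1,1.38,0,0,0,0]]'
python3 - <<'E'
from h import *
w=snapshot("wrist");save(w,"w1.png",f=1.5)
for q in("packer_center","loose_foot"):
    for r in place_of(w,q)[:2]: print(q,round(r["conf"],2),np.round(r["location"]).tolist(),np.round(pix(w,r["location"])).tolist())
rect(w,"packer",5)
s=sense();print({k:np.round(s[k],2).tolist() for k in("time","joint_pos","tool_pos","tcp_rot","ft_force")})
E
```

```text
time: 2.15
tool_pos: [134.3, 584.8, 224.6]
tcp_rot: [-180.0, 0.0, 94.6]
ft_force: [-0.0, -1.2, 0.2]
finger_gap: 85.3
grip_force: 0.0
time: 3.15
tool_pos: [331.4, 226.7, 224.9]
tcp_rot: [179.9, -0.0, 94.9]
ft_force: [0.7, 0.6, -0.3]
finger_gap: 85.4
grip_force: 0.0
time: 4.15
tool_pos: [528.1, -130.2, 224.7]
tcp_rot: [180.0, 0.0, 94.9]
ft_force: [0.6, 0.4, 0.6]
finger_gap: 85.3
grip_force: 0.0
packer_center 0.78 [321.0, -338.0, 5.0] [111.0, 282.0]
packer_center 0.76 [390.0, 9.0, 2.0] [148.0, 34.0]
loose_foot 0.68 [551.0, -236.0, -2.0] [266.0, 231.0]
packer mask 0.9 1375 pixc [111. 273.] rect [ 324. -335.] [123.  41.] 71.1
[[284.0, -386.0], [323.0, -399.0], [363.0, -283.0], [324.0, -270.0]]
packer mask 0.81 4137 pixc [146.  35.] rect [389.   6.] [ 40. 131.] 67.3
[[321.0, 13.0], [442.0, -38.0], [457.0, -0.0], [336.0, 50.0]]
packer mask 0.8 2870 pixc [151. 176.] rect [ 390. -166.] [ 43. 130.] 43.5
[[330.0, -133.0], [420.0, -228.0], [451.0, -198.0], [361.0, -104.0]]
{'time': 4.35, 'joint_pos': [-19.17, -1.29, 94.4, 0.01, 86.96, -23.94], 'tool_pos': [527.37, -129.08, 224.09], 'tcp_rot': [-179.94, -0.04, 94.77], 'ft_force': [-0.54, 0.48, 0.83]}
```

View pics/w1.png

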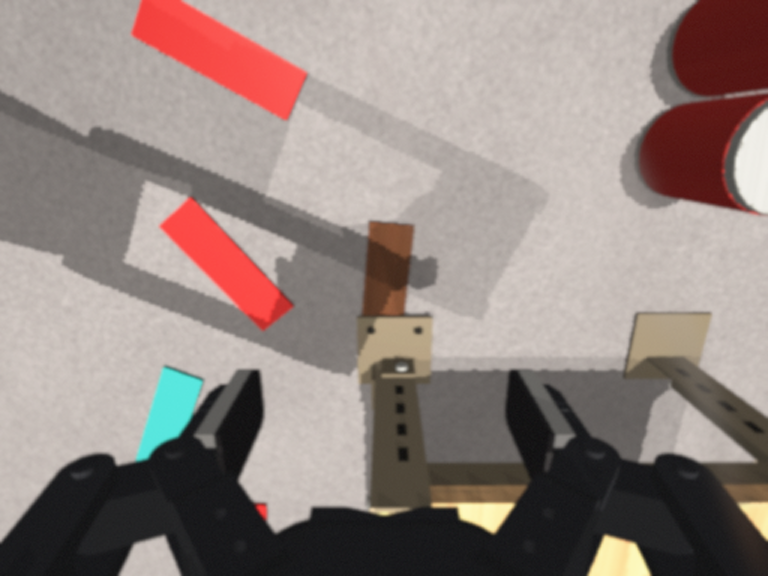

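The wrist view shows the packer with its outer end at view pixels (369–414, 222), meeting the foot plate edge at (358–432, 315).

```bash
python3 - <<'E'
from h import *
w=snapshot("wrist");b=snapshot("top");f=1.5
for n,(u,v),z in(("outL",(369,222),5),("outR",(414,225),5),("inL",(363,315),5),("inR",(407,315),5),("footL",(358,315),12),("footR",(432,315),12),("footbL",(357,380),12),("footbR",(430,380),12)): print(n,at(w,u/f,v/f,z).round(1))
for n,u,v in(("outL",145,402),("outR",145,308),("inL",345,402),("inR",340,308)): print("top",n,at(b,255+u/8,160+v/8,5).round(1))
s=sense();print(s["tool_pos"])
E
```

```text
outL [ 512.4 -113.2    5. ]
outR [ 551.6 -112.6    5. ]
inL [ 513.1 -200.8    5. ]
inR [ 554.1 -197.4    5. ]
footL [ 508.6 -198.3   12. ]
footR [ 576.3 -192.6   12. ]
footbL [ 512.  -266.3   12. ]
footbR [ 582.5 -260.4   12. ]
top outL [ 511.1 -116.5    5. ]
top outR [ 551.8 -117.3    5. ]
top inL [ 509.9 -201.2    5. ]
top inR [ 550.7 -200.4    5. ]
[ 527.17314063 -127.76876799  224.54051331]
```

```bash
python3 -m handwheel '[[0.3,0,0,0,0,0,0.07],[0.3,-0.6,0.25,1.7,0,0,0],[0.3,-0.6,0.25,1.7,0,0,0],[0.3,0,0,1.7,0,0,0],[0.3,0,0,1.7,0,0,0],[0.3,0,0,1.7,0,0,0],[0.3,0,0,1.7,0,0,0],[0.3,0,0,1.7,0,0,0],[0.3,0,0,1.7,0,0,0],[0.3,0,0,1.7,0,0,0],[0.3,0,0,1.7,0,0,0],[0.3,0,0,1.0,0,0,0]]' 40
python3 -m handwheel '[[0.3,0,0,0.4,0,0,0],[0.3,0,0,0.3,0,0,0],[0.3,0,0,0.2,0,0,0],[0.3,0,0,0,0,0,0]]'
python3 - <<'E'
from h import *
w=snapshot("wrist");save(w,"w2.png")
E
```

```text
time: 5.45
tool_pos: [531.6, -138.7, 43.1]
tcp_rot: [-179.9, -0.0, 91.0]
ft_force: [-0.4, 0.7, -0.6]
finger_gap: 55.5
grip_force: 0.0
time: 5.78
tool_pos: [533.2, -140.3, 36.3]
tcp_rot: [179.9, 0.0, 90.9]
ft_force: [0.2, -0.2, 0.3]
finger_gap: 55.6
grip_force: 0.0
```

View pics/w2.png

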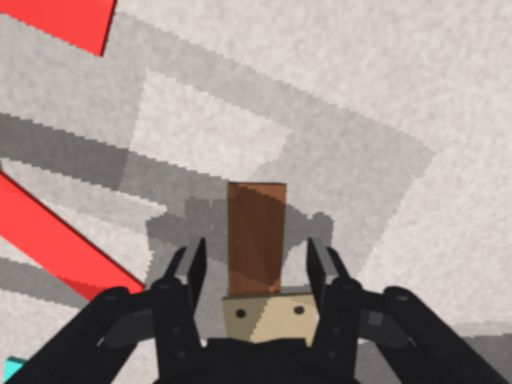

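The packer (columns 228–285) sits centred between the fingers (206–308). I descend until the bench is felt.

```bash
python3 -m handwheel '[[0.3,0,0,0.5,0,0,0],[0.3,0,0,0.5,0,0,0],[0.3,0,0,0.4,0,0,0],[0.3,0,0,0.2,0,0,0],[0.3,0,0,0,0,0,0]]'
python3 -m handwheel '[[0.3,0,0,0.1,0,0,0],[0.3,0,0,0.1,0,0,0],[0.3,0,0,0,0,0,0]]'
python3 -m handwheel '[[0,0,0,0,0,0,0],[-0.3,0,0,0,0,0,0],[-0.3,0,0,0,0,0,0],[-0.3,0,0,0,0,0,0],[-0.3,0,0,0,0,0,0]]' 40
```

```text
time: 6.25
tool_pos: [532.0, -140.1, 18.6]
tcp_rot: [-179.9, -0.0, 90.9]
ft_force: [-0.3, -0.3, 0.2]
finger_gap: 55.6
grip_force: 0.0
time: 6.5
tool_pos: [532.7, -140.4, 17.5]
tcp_rot: [180.0, 0.0, 90.9]
ft_force: [0.7, 0.6, -0.2]
finger_gap: 55.5
grip_force: 0.0
time: 6.92
tool_pos: [532.7, -140.4, 17.7]
tcp_rot: [180.0, 0.0, 90.9]
ft_force: [0.1, -0.4, -0.1]
finger_gap: 30.2
grip_force: 0.0
```

The fingers closed above the strip. I reopen and go a little lower.

```bash
python3 -m handwheel '[[0.2,0,0,0,0,0,0],[0.2,0,0,0,0,0,0],[0.2,0,0,0,0,0,0],[0.2,0,0,0.15,0,0,0],[0.2,0,0,0.15,0,0,0],[0.2,0,0,0.1,0,0,0],[0.2,0,0,0,0,0,0]]'
python3 -m handwheel '[[0,0,0,0,0,0,0],[-0.2,0,0,0,0,0,0],[-0.2,0,0,0,0,0,0],[-0.2,0,0,0,0,0,0]]' 40
```

```text
time: 7.5
tool_pos: [532.3, -140.2, 13.1]
tcp_rot: [-180.0, -0.0, 90.9]
ft_force: [0.1, -0.7, 0.2]
finger_gap: 51.2
grip_force: 0.0
time: 7.83
tool_pos: [532.7, -140.4, 13.7]
tcp_rot: [180.0, 0.0, 90.9]
ft_force: [0.9, -0.4, 0.2]
finger_gap: 34.1
grip_force: 0.0
```

```bash
python3 -m handwheel '[[0.2,0,0,0,0,0,0],[0.2,0,0,0,0,0,0],[0.2,0,0,0,0,0,0],[0.2,0,0,0.15,0,0,0],[0.2,0,0,0.15,0,0,0],[0.2,0,0,0.1,0,0,0],[0.2,0,0,0,0,0,0]]'
python3 -m handwheel '[[0,0,0,0,0,0,0],[-0.2,0,0,0,0,0,0],[-0.2,0,0,0,0,0,0],[-0.2,0,0,0,0,0,0]]' 40
```

```text
time: 8.42
tool_pos: [532.4, -140.2, 9.2]
tcp_rot: [-180.0, -0.0, 90.9]
ft_force: [-0.0, 0.2, -0.6]
finger_gap: 51.3
grip_force: 0.0
time: 8.75
tool_pos: [532.7, -140.3, 9.7]
tcp_rot: [180.0, 0.0, 90.9]
ft_force: [-0.1, -0.9, 0.5]
finger_gap: 34.2
grip_force: 0.0
```

```bash
python3 - <<'E'
from h import *
w=snapshot("wrist");save(w,"w3.png")
E
```

```text
(no output)
```

View pics/w3.png

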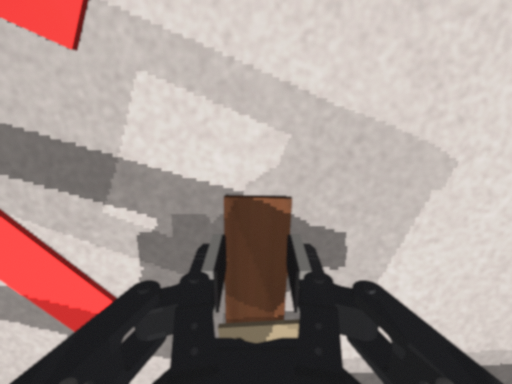

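The pads (columns 222 and 292) stand at the packer's edges but are still just above its top. I go lower, watching the force.

```bash
python3 -m handwheel '[[0.2,0,0,0,0,0,0],[0.2,0,0,0,0,0,0],[0.2,0,0,0,0,0,0],[0.2,0,0,0.15,0,0,0],[0.2,0,0,0.15,0,0,0],[0.2,0,0,0,0,0,0]]'
python3 -m handwheel '[[0.2,0,0,0.1,0,0,0],[0.2,0,0,0,0,0,0]]'
python3 -m handwheel '[[0,0,0,0,0,0,0],[-0.2,0,0,0,0,0,0],[-0.2,0,0,0,0,0,0],[-0.2,0,0,0,0,0,0]]' 40
```

```text
time: 9.3
tool_pos: [532.4, -140.2, 6.1]
tcp_rot: [-180.0, -0.0, 90.9]
ft_force: [0.1, -0.3, 1.1]
finger_gap: 51.3
grip_force: 0.0
time: 9.47
tool_pos: [532.5, -140.3, 5.3]
tcp_rot: [-180.0, -0.0, 90.9]
ft_force: [-0.1, 0.5, -0.6]
finger_gap: 50.9
grip_force: 0.0
time: 9.8
tool_pos: [532.7, -140.4, 5.7]
tcp_rot: [180.0, 0.0, 90.9]
ft_force: [-0.2, -0.2, 0.1]
finger_gap: 34.2
grip_force: 0.0
```

```bash
python3 - <<'E'
from h import *
w=snapshot("wrist");s=snapshot("scene")
st=sense();T=np.array(st["tool_pos"]);print(T,st["finger_gap"],st["tcp_rot"])
for n,p in(("w",w),("s",s)):
    print(n,"cam",(-np.array(p["R"]).T@np.array(p["t"])).round(),[ (k,np.round(pix(p,T+[0,0,k])).tolist()) for k in(-17,0,40)], "f",p["intrinsics"][0][0])
u,v=map(int,pix(s,T+[0,0,30]))
A=np.array(s["image"])[v-50:v+50,u-50:u+50,::-1];A=cv2.resize(A,(400,400),interpolation=cv2.INTER_CUBIC)
B=np.array(w["image"])[184:384,156:356,::-1];B=cv2.resize(B,(400,400),interpolation=cv2.INTER_CUBIC)
cv2.imwrite("pics/m1.png",np.hstack([A,B]));print(u-50,v-50)
E
```

```text
[ 532.70703488 -140.3662246     5.66969517] 34.18067009632351 [1.79994638e+02 2.48288241e-03 9.08595128e+01]
w cam [531. -57. 155.] [(-17, [257.0, 230.0]), (0, [257.0, 243.0]), (40, [257.0, 286.0])] f 283.8248936769763
s cam [1130. -608. 1428.] [(-17, [233.0, 208.0]), (0, [233.0, 205.0]), (40, [232.0, 199.0])] f 493.736154080952
182 150
```

View pics/m1.png

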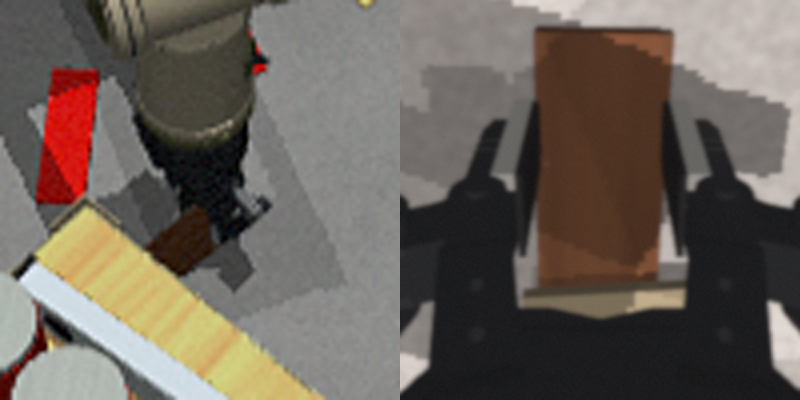

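```bash
python3 - <<'E'
from h import *
w=snapshot("wrist")
g=lambda x,y:(156+(x-400)/2,184+y/2)
for n,c,z in(("outL",(535,28),5),("outR",(672,30),5),("inL",(538,285),5),("inR",(657,280),5),("footR",(687,283),12),("tipL",(535,100),0),("tipR",(668,100),0)):print(n,at(w,*g(*c),z).round(1))
for z in(-10,0,10,20,30): 
    print(z,[ (at(w,*g(*c),z)).round(1).tolist() for c in((535,100),(668,100))])
s=sense();print(np.round(s["joint_pos"],2),np.round(s["joint_efforts"],2),np.round(s["wrist_torque"],2),s["time"])
E
```

```text
outL [ 513.4 -112.6    5. ]
outR [ 552.  -112.6    5. ]
inL [ 512.4 -203.8    5. ]
inR [ 552.  -201.2    5. ]
footR [ 560.6 -195.5   12. ]
tipL [ 512.3 -137.7    0. ]
tipR [ 552.7 -137.1    0. ]
-10 [[511.1, -142.9, -10.0], [554.2, -142.3, -10.0]]
0 [[512.3, -137.7, 0.0], [552.7, -137.1, 0.0]]
10 [[513.5, -132.5, 10.0], [551.3, -132.0, 10.0]]
20 [[514.7, -127.3, 20.0], [549.9, -126.8, 20.0]]
30 [[515.9, -122.1, 30.0], [548.5, -121.6, 30.0]]
[-20.09  12.54 103.86   0.    63.59 -20.95] [  0.   -54.08 -42.66  -0.     0.     0.  ] [ 0.05  0.02 -0.01] 9.95
```

The picture puts the pad tips about 15 mm up, well above where the TCP reading suggests. I keep lowering in small steps, watching the force.

```bash
python3 -m handwheel '[[0.2,0,0,0,0,0,0],[0.2,0,0,0,0,0,0],[0.2,0,0,0.2,0,0,0],[0.2,0,0,0.1,0,0,0],[0.2,0,0,0,0,0,0]]'
python3 -m handwheel '[[0.2,0,0,0.1,0,0,0],[0.2,0,0,0.1,0,0,0],[0.2,0,0,0,0,0,0]]'
```

```text
time: 10.37
tool_pos: [532.4, -140.2, 2.2]
tcp_rot: [-180.0, -0.0, 90.9]
ft_force: [0.4, 0.5, -0.1]
finger_gap: 51.4
grip_force: 0.0
time: 10.62
tool_pos: [532.5, -140.3, 0.3]
tcp_rot: [-180.0, -0.0, 90.9]
ft_force: [-0.2, -0.4, -0.0]
finger_gap: 51.3
grip_force: 0.0
```

```bash
python3 -m handwheel '[[0.2,0,0,0.1,0,0,0],[0.2,0,0,0.1,0,0,0],[0.2,0,0,0.1,0,0,0],[0.2,0,0,0,0,0,0]]'
python3 -m handwheel '[[0.2,0,0,0.1,0,0,0],[0.2,0,0,0.1,0,0,0],[0.2,0,0,0,0,0,0]]'
python3 - <<'E'
from h import *
w=snapshot("wrist");save(w,"w4.png",(156,184,356,384),3)
E
```

```text
time: 10.95
tool_pos: [532.5, -140.3, -2.7]
tcp_rot: [-180.0, -0.0, 90.9]
ft_force: [-0.9, -0.7, 0.7]
finger_gap: 51.0
grip_force: 0.0
time: 11.2
tool_pos: [532.5, -140.3, -4.6]
tcp_rot: [-180.0, -0.0, 90.9]
ft_force: [-0.3, 0.7, -0.1]
finger_gap: 51.3
grip_force: 0.0
```

View pics/w4.png

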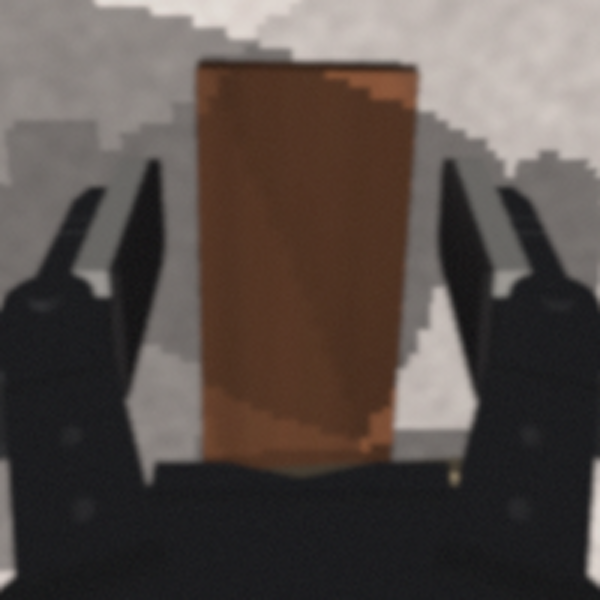

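The pads clear the packer on both sides (crop columns 160 and 443 against 197–416) and are still a little above the bench. I keep going down by feel.

```bash
python3 -m handwheel '[[0.2,0,0,0.1,0,0,0],[0.2,0,0,0.1,0,0,0],[0.2,0,0,0.1,0,0,0],[0.2,0,0,0,0,0,0]]'
python3 -m handwheel '[[0.2,0,0,0.1,0,0,0],[0.2,0,0,0.1,0,0,0],[0.2,0,0,0,0,0,0]]'
python3 -m handwheel '[[0,0,0,0,0,0,0],[-0.1,0,0,0,0,0,0],[-0.1,0,0,0,0,0,0],[-0.1,0,0,0,0,0,0]]' 40
```

```text
time: 11.58
tool_pos: [532.5, -140.3, -7.7]
tcp_rot: [-180.0, -0.0, 90.9]
ft_force: [-0.5, 0.3, -1.0]
finger_gap: 51.2
grip_force: 0.0
time: 11.83
tool_pos: [532.5, -140.3, -9.7]
tcp_rot: [-180.0, -0.0, 90.9]
ft_force: [-0.7, -0.3, -0.5]
finger_gap: 51.4
grip_force: 0.0
time: 12.17
tool_pos: [533.6, -140.8, -8.0]
tcp_rot: [179.9, 0.0, 90.9]
ft_force: [-1.4, 1.2, 9.6]
finger_gap: 39.4
grip_force: 29.8
```

Gripped: gap 39.4 mm and 30 N. The fingertips meet the bench at an indicated TCP z of about -8. I draw the packer straight out, then lift.

```bash
python3 -m handwheel '[[-0.1,0,0,-0.1,0,0,0],[-0.1,1.0,0,0,0,0,0],[-0.1,1.8,0,0,0,0,0],[-0.1,1.8,0,0,0,0,0],[-0.1,1.8,0,0,0,0,0],[-0.1,1.8,0,0,0,0,0],[-0.1,1,0,0,0,0,0],[-0.1,0,0,-2,0,0,0],[-0.1,0,0,-3,0,0,0],[-0.1,0,0,-3,0,0,0],[-0.1,0,0,-3,0,0,0]]' 60
```

```text
time: 13.08
tool_pos: [530.2, -47.5, 101.9]
tcp_rot: [-179.9, -0.0, 90.9]
ft_force: [0.3, -0.1, 0.2]
finger_gap: 38.8
grip_force: 26.6
```

```bash
python3 -m handwheel '[[-0.1,3.46,1.27,0,0,0,0],[-0.1,3.46,1.27,0,0,0,0],[-0.1,3.46,1.27,0,0,0,0],[-0.1,3.46,1.27,0,0,0,0],[-0.1,3.46,1.27,0,0,0,0],[-0.1,3.46,1.27,0,0,0,0],[-0.1,3.46,1.27,0,0,0,0],[-0.1,3.46,1.27,0,0,0,0],[-0.1,3.46,1.27,0,0,0,0],[-0.1,3.46,1.27,0,0,0,0],[-0.1,0,0,2,0,0,0.085],[-0.1,0,0,3,0,0,0]]'
python3 -m handwheel '[[-0.1,0,0,2.2,0,0,0],[-0.1,0,0,2,0,0,0],[-0.1,0,0,0.7,0,0,0],[-0.1,0,0,0.3,0,0,0],[-0.1,0,0,0,0,0,0]]'
```

```text
time: 14.08
tool_pos: [655.6, 303.9, 54.7]
tcp_rot: [179.6, -0.2, 85.9]
ft_force: [1.0, -0.6, -0.9]
finger_gap: 39.0
grip_force: 26.6
time: 14.5
tool_pos: [652.6, 299.6, -1.0]
tcp_rot: [-179.9, 0.0, 86.0]
ft_force: [-0.2, 0.8, 0.4]
finger_gap: 38.7
grip_force: 26.6
```

```bash
python3 -m handwheel '[[-0.1,0,0,0.1,0,0,0],[0.2,0,0,0,0,0,0],[0.3,0,0,0,0,0,0],[0.3,0,0,0,0,0,0],[0.3,0,0,-1.5,0,0,0],[0.3,0,0,-3.5,0,0,0],[0.3,0,0,-3.5,0,0,0],[0.3,0,0,-1.5,0,0,0]]'
python3 - <<'E'
from h import *
b=snapshot("top");s=snapshot("scene");w=snapshot("wrist")
for n,p in(("top",b),("scene",s),("wrist",w)):
    for q in("packer_center","shim_center","shim_nose","tape_roll"):
        for r in place_of(p,q)[:4]: print(n,q,round(r["conf"],2),np.round(r["location"]).tolist())
rect(b,"shim",8);rect(w,"shim",8)
m=[cv2.resize(np.array(p["image"])[:,:,::-1],(400,300),interpolation=cv2.INTER_AREA) for p in(s,w)]
t=cv2.resize(np.array(b["image"])[120:270,80:280,::-1],(400,300))
cv2.imwrite("pics/m2.png",np.vstack([np.hstack(m),np.hstack([t,t*0])]))
E
```

```text
time: 15.17
tool_pos: [655.8, 300.6, 106.3]
tcp_rot: [179.6, -0.2, 86.0]
ft_force: [0.5, -0.1, 2.3]
finger_gap: 55.4
grip_force: 0.0
top packer_center 0.94 [389.0, -167.0, 7.0]
top packer_center 0.82 [645.0, 261.0, 5.0]
top packer_center 0.69 [404.0, -506.0, 6.0]
top packer_center 0.62 [387.0, 10.0, 3.0]
top shim_center 0.74 [444.0, 192.0, 2.0]
top shim_center 0.39 [544.0, -235.0, 1.0]
top shim_nose 0.65 [449.0, 99.0, 4.0]
top shim_nose 0.44 [653.0, 270.0, 1.0]
top tape_roll 0.56 [397.0, 372.0, -4.0]
scene packer_center 0.93 [404.0, -507.0, 3.0]
scene packer_center 0.83 [387.0, -168.0, -1.0]
scene packer_center 0.75 [320.0, -345.0, 7.0]
scene packer_center 0.74 [650.0, 263.0, 7.0]
scene shim_center 0.63 [445.0, 200.0, 7.0]
scene shim_nose 0.96 [446.0, 98.0, 1.0]
scene tape_roll 0.7 [393.0, 374.0, -2.0]
wrist packer_center 0.86 [651.0, 262.0, 9.0]
wrist shim_center 0.68 [443.0, 189.0, 3.0]
wrist shim_center 0.58 [438.0, 192.0, -3.0]
shim mask 0.72 341 pixc [194. 230.] rect [446. 154.] [ 41. 101.] 0.3
[[425.0, 205.0], [426.0, 103.0], [467.0, 104.0], [466.0, 205.0]]
shim mask 0.79 5264 pixc [ 43. 268.] rect [439. 221.] [ 57. 132.] 6.0
[[404.0, 283.0], [418.0, 152.0], [474.0, 158.0], [460.0, 289.0]]
```

View pics/m2.png

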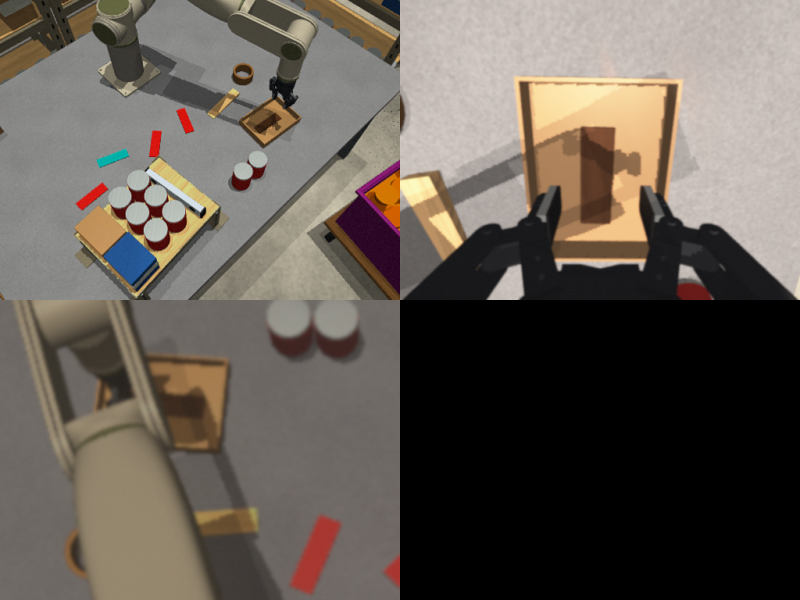

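The packer lies flat in the tray (wrist montage pixels 580–613, 125–222), let go. Next is the shim: I go above its thick half and check from close by.

```bash
python3 -m handwheel '[[0.4,0,0,0,0,0,-0.124],[0.4,-0.8,-3.6,0,0,0,0],[0.4,-0.8,-3.6,0,0,0,0],[0.4,-0.8,-3.6,0,0,0,0],[0.4,-0.8,-3.6,0,0,0,0],[0.4,-0.8,-3.6,0,0,0,0],[0.4,-0.8,-3.6,0,0,0,0],[0.4,0,0,2,0,0,0],[0.4,0,0,2,0,0,0],[0.4,0,0,0,0,0,0],[0.4,0,0,0,0,0,0]]'
python3 - <<'E'
from h import *
w=snapshot("wrist")
for q in("shim_center","shim_nose"):
    for r in place_of(w,q)[:2]: print(q,round(r["conf"],2),np.round(r["location"]).tolist())
rect(w,"shim",12)
r=trace(w,"shim")
m=np.array(r[0]["pixels"]);T=np.array(sense()["tool_pos"]);print(T)
# shim edges at several rows, top surface height ~ by position
for row in range(60,384,30):
    c=np.flatnonzero(m[row]); 
    if len(c): print(row,c[0],c[-1],at(w,c[0],row,14).round(),at(w,c[-1],row,14).round())
for y in(T[1],): print([np.round(pix(w,[T[0]+d,T[1],14])).tolist() for d in(-20,0,20)])
save(w,"w5.png",f=1.5)
E
```

```text
time: 16.93
tool_pos: [439.1, 239.6, 58.2]
tcp_rot: [-179.9, 0.0, 93.1]
ft_force: [0.6, 0.4, 0.3]
finger_gap: 60.0
grip_force: 0.0
shim_center 0.69 [442.0, 194.0, 3.0]
shim_nose 0.93 [450.0, 105.0, 2.0]
shim mask 0.75 9626 pixc [256. 242.] rect [441. 201.] [ 41. 171.] 4.8
[[414.0, 284.0], [428.0, 114.0], [468.0, 117.0], [454.0, 288.0]]
[441.13778192 240.34338895  59.73588008]
150 264 276 [441. 287.  14.] [450. 287.  14.]
180 226 282 [416. 264.  14.] [456. 266.  14.]
210 228 282 [418. 241.  14.] [458. 243.  14.]
240 230 280 [420. 216.  14.] [458. 218.  14.]
270 233 281 [423. 190.  14.] [461. 192.  14.]
300 234 280 [425. 161.  14.] [463. 163.  14.]
330 237 278 [428. 129.  14.] [463. 131.  14.]
[[233.0, 211.0], [260.0, 212.0], [287.0, 214.0]]
```

```bash
python3 -m handwheel '[[0.4,0,-0.1,1.8,0,0,0],[0.4,0,0,1.8,0,0,0],[0.3,0,0,1.8,0,0,0],[0.2,0,0,0.6,0,0,0],[0.2,0,0,0.35,0,0,0],[0.2,0,0,0,0,0,0]]'
python3 -m handwheel '[[0,0,0,0,0,0,0],[-0.1,0,0,0,0,0,0],[-0.1,0,0,0,0,0,0],[-0.1,0,0,0,0,0,0]]' 60
```

```text
time: 17.68
tool_pos: [438.9, 239.8, -5.1]
tcp_rot: [-180.0, 0.0, 93.1]
ft_force: [0.1, -0.0, 0.6]
finger_gap: 51.0
grip_force: 0.0
time: 18.02
tool_pos: [440.1, 240.3, -3.6]
tcp_rot: [179.9, -0.0, 93.1]
ft_force: [-0.2, -0.1, 5.6]
finger_gap: 39.1
grip_force: 33.5
```

Gripped. I lift, carry it to in front of the foot, and align.

```bash
python3 -m handwheel '[[-0.1,0,0,-1,0,0,0],[-0.1,0,0,-2.5,0,0,-0.032],[-0.1,0,0,-2.5,0,0,0],[-0.1,-3.4,0.82,0,0,0,0],[-0.1,-3.4,0.82,0,0,0,0],[-0.1,-3.4,0.82,0,0,0,0],[-0.1,-3.4,0.82,0,0,0,0],[-0.1,-3.4,0.82,0,0,0,0],[-0.1,-3.4,0.82,0,0,0,0],[-0.1,-3.4,0.82,0,0,0,0],[-0.1,-3.4,0.82,0,0,0,0],[-0.1,0,0,0,0,0,0]]'
python3 -m handwheel '[[-0.1,0,0,2.5,0,0,0],[-0.1,0,0,1.8,0,0,0],[-0.1,0,0,0,0,0,0]]'
python3 - <<'E'
from h import *
w=snapshot("wrist");b=snapshot("top")
for n,p in(("w",w),("b",b)):
  for q in("shim_center","shim_nose","loose_foot"):
    for r in place_of(p,q)[:2]: print(n,q,round(r["conf"],2),np.round(r["location"]).tolist())
save(w,"w6.png",(130,160,390,384),3)
E
```

```text
time: 19.02
tool_pos: [529.7, -31.0, 56.6]
tcp_rot: [179.9, 0.2, 94.7]
ft_force: [-1.3, 0.1, -0.2]
finger_gap: 39.1
grip_force: 32.9
time: 19.27
tool_pos: [524.5, -25.1, 8.8]
tcp_rot: [-179.7, -0.1, 94.9]
ft_force: [-0.7, -0.3, -1.2]
finger_gap: 39.0
grip_force: 32.9
w shim_center 0.85 [531.0, -73.0, 17.0]
b shim_center 0.66 [533.0, -74.0, 14.0]
b shim_nose 0.84 [538.0, -163.0, 18.0]
b loose_foot 0.9 [546.0, -236.0, 3.0]
b loose_foot 0.44 [395.0, 372.0, -1.0]
```

View pics/w6.png

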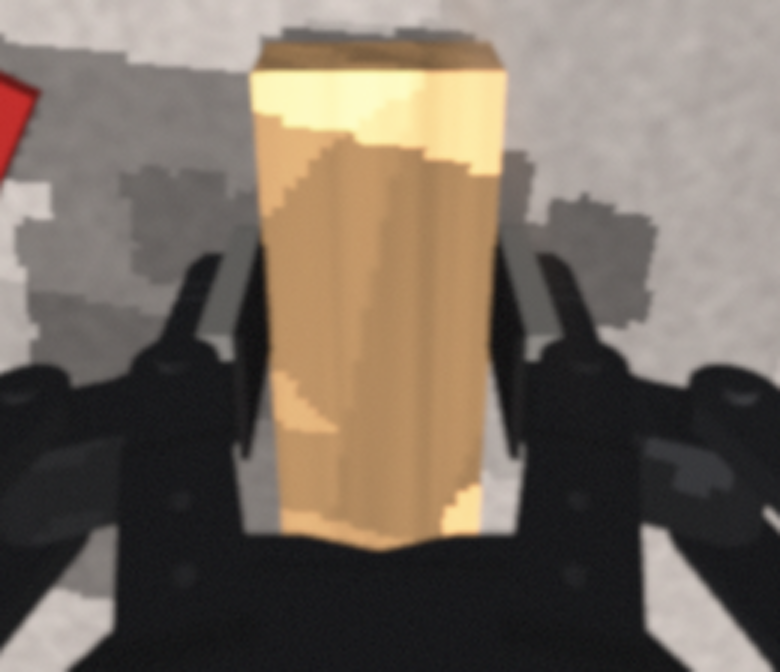

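The shim is held squarely across the pads (crop columns 250–505), thick end at the top. The computed nose position is about (538.5,-163), within 2 mm of the foot's middle line. I lower it to the bench.

```bash
python3 -m handwheel '[[-0.1,0,0,0.8,0,0,0],[-0.1,0,0,0.5,0,0,0],[-0.1,0,0,0.15,0,0,0],[-0.1,0,0,0,0,0,0],[-0.1,0,0,0,0,0,0]]'
python3 -m handwheel '[[-0.1,0,0,0.1,0,0,0],[-0.1,0,0,0,0,0,0],[-0.1,0,0,0,0,0,0]]'
python3 -m handwheel '[[-0.1,0,0,0.1,0,0,0],[-0.1,0,0,0,0,0,0],[-0.1,0,0,0,0,0,0]]'
```

```text
time: 20.08
tool_pos: [527.3, -25.4, -2.9]
tcp_rot: [-180.0, -0.0, 94.9]
ft_force: [0.6, -0.1, -0.9]
finger_gap: 39.0
grip_force: 33.0
time: 20.33
tool_pos: [527.7, -25.5, -3.5]
tcp_rot: [-180.0, -0.0, 94.9]
ft_force: [-0.9, 0.6, 0.2]
finger_gap: 39.5
grip_force: 33.0
time: 20.58
tool_pos: [527.8, -25.5, -3.6]
tcp_rot: [-180.0, 0.0, 94.9]
ft_force: [-4.7, 0.6, 9.2]
finger_gap: 39.4
grip_force: 34.0
```

Bench felt at -3.6. I ease up slightly and slide in.

```bash
python3 -m handwheel '[[-0.1,0,0,-0.06,0,0,0],[-0.1,-0.6,0,0,0,0,0],[-0.1,-0.9,0,0,0,0,0],[-0.1,-0.9,0,0,0,0,0],[-0.1,-0.6,0,0,0,0,0],[-0.1,0,0,0,0,0,0],[-0.1,0,0,0,0,0,0]]'
python3 -m handwheel '[[-0.1,-0.6,0,0,0,0,0],[-0.1,-0.9,0,0,0,0,0],[-0.1,-0.9,0,0,0,0,0],[-0.1,-0.6,0,0,0,0,0],[-0.1,0,0,0,0,0,0],[-0.1,0,0,0,0,0,0]]'
python3 - <<'E'
from h import *
b=snapshot("top")
for q in("shim_center","loose_foot"):
    for r in place_of(b,q)[:1]: print(q,round(r["conf"],2),np.round(r["location"],1).tolist())
rect(b,"shim",12)
E
```

```text
time: 21.17
tool_pos: [530.7, -56.7, -3.6]
tcp_rot: [180.0, 0.1, 94.8]
ft_force: [0.4, -3.2, 2.8]
finger_gap: 39.2
grip_force: 33.3
time: 21.67
tool_pos: [533.2, -86.1, -3.6]
tcp_rot: [180.0, 0.1, 94.9]
ft_force: [-0.2, -2.3, 3.8]
finger_gap: 39.2
grip_force: 33.4
shim_center 0.54 [540.5, -133.3, 1.4]
loose_foot 0.62 [545.6, -236.9, 1.7]
shim mask 0.64 216 pixc [292. 202.] rect [ 537. -179.] [44. 42.] 89.3
[[516.0, -201.0], [558.0, -201.0], [558.0, -157.0], [517.0, -157.0]]
```

```bash
H='python3 -m handwheel'; 
python3 -m handwheel '[[-0.1,-0.6,0,0,0,0,0],[-0.1,-0.4,0,0,0,0,0],[-0.1,0,0,0,0,0,0]]' | grep -E 'pos|force'
python3 -m handwheel '[[-0.1,-0.2,0,0,0,0,0],[-0.1,-0.2,0,0,0,0,0],[-0.1,0,0,0,0,0,0]]'| grep -E 'pos|ft'
python3 -m handwheel '[[-0.1,-0.2,0,0,0,0,0],[-0.1,-0.2,0,0,0,0,0],[-0.1,0,0,0,0,0,0]]'| grep -E 'pos|ft'
python3 -m handwheel '[[-0.1,-0.2,0,0,0,0,0],[-0.1,-0.2,0,0,0,0,0],[-0.1,0,0,0,0,0,0]]'| grep -E 'pos|ft'
```

```text
tool_pos: [533.9, -94.6, -3.6]
ft_force: [0.3, 0.7, 5.6]
grip_force: 33.7
tool_pos: [534.2, -98.0, -3.6]
ft_force: [-0.7, 3.4, 7.7]
tool_pos: [534.5, -101.9, -3.6]
ft_force: [-0.3, 3.3, 7.1]
tool_pos: [534.9, -105.9, -3.6]
ft_force: [0.1, 4.0, 7.3]
```

```bash

python3 -m handwheel '[[-0.1,-0.2,0,0,0,0,0],[-0.1,-0.1,0,0,0,0,0],[-0.1,0,0,0,0,0,0]]' | grep -E 'pos|ft'
python3 -m handwheel '[[-0.1,-0.2,0,0,0,0,0],[-0.1,-0.1,0,0,0,0,0],[-0.1,0,0,0,0,0,0]]'| grep -E 'pos|ft'
python3 -m handwheel '[[-0.1,-0.2,0,0,0,0,0],[-0.1,-0.1,0,0,0,0,0],[-0.1,0,0,0,0,0,0]]'| grep -E 'pos|ft'
```

```text
tool_pos: [535.1, -108.7, -3.6]
ft_force: [-0.6, 4.4, 7.6]
tool_pos: [535.4, -111.7, -3.6]
ft_force: [-0.4, 3.5, 7.9]
tool_pos: [535.7, -114.7, -3.6]
ft_force: [-0.6, 3.9, 8.5]
```

```bash

python3 -m handwheel '[[-0.1,-0.2,0,0,0,0,0],[-0.1,-0.1,0,0,0,0,0],[-0.1,0,0,0,0,0,0]]' | grep -E 'pos|ft'
python3 -m handwheel '[[-0.1,-0.2,0,0,0,0,0],[-0.1,-0.1,0,0,0,0,0],[-0.1,0,0,0,0,0,0]]'| grep -E 'pos|ft'
```

```text
tool_pos: [535.9, -117.7, -3.6]
ft_force: [-0.7, 4.0, 7.9]
tool_pos: [536.2, -120.6, -3.6]
ft_force: [-1.1, 5.4, 7.5]
```

```bash

python3 -m handwheel '[[-0.1,-0.2,0,0,0,0,0],[-0.1,0,0,0,0,0,0],[-0.1,0,0,0,0,0,0]]' | grep -E 'pos|ft'
python3 -m handwheel '[[-0.1,-0.2,0,0,0,0,0],[-0.1,0,0,0,0,0,0],[-0.1,0,0,0,0,0,0]]' | grep -E 'pos|ft'
```

```text
tool_pos: [536.4, -122.7, -3.6]
ft_force: [-0.2, 4.2, 5.8]
tool_pos: [536.6, -124.7, -3.6]
ft_force: [-0.6, 4.2, 8.0]
```

```bash

python3 -m handwheel '[[-0.1,-0.2,0,0,0,0,0],[-0.1,-0.1,0,0,0,0,0],[-0.1,0,0,0,0,0,0]]' | grep -E 'pos|ft'
python3 -m handwheel '[[-0.1,-0.2,0,0,0,0,0],[-0.1,-0.1,0,0,0,0,0],[-0.1,0,0,0,0,0,0]]' | grep -E 'pos|ft'
```

```text
tool_pos: [536.8, -127.0, -3.6]
ft_force: [-0.6, 7.5, 9.0]
tool_pos: [536.9, -129.1, -3.6]
ft_force: [-0.6, 11.6, 11.2]
```

```bash

python3 -m handwheel '[[-0.1,-0.2,0,0,0,0,0],[-0.1,-0.1,0,0,0,0,0],[-0.1,0,0,0,0,0,0]]' | grep -E 'pos|ft'
```

```text
tool_pos: [537.1, -131.1, -3.6]
ft_force: [-2.1, 16.7, 12.7]
```

The shim binds: the push rose from about 4 N to 16.7 N over the last 5.5 mm or so, which I estimate as 8–11 N on the foot. I unload the push slightly and let go.

```bash

python3 -m handwheel '[[-0.1,0.15,0,0,0,0,0],[-0.1,0,0,0,0,0,0]]' | grep -E 'pos|ft'
python3 -m handwheel '[[0,0,0,0,0,0,0],[0.2,0,0,0,0,0,0],[0.4,0,0,0,0,0,0],[0.4,0,0,0,0,0,0],[0.4,0,0,0,0,0,0]]'
python3 - <<'E'
from h import *
w=snapshot("wrist");b=snapshot("top")
rect(b,"shim",12);rect(w,"shim",16)
for p in(w,b):
  for q in("shim_center","packer_center"):
    for r in place_of(p,q)[:4]: print(q,round(r["conf"],2),np.round(r["location"],1).tolist())
E
```

```text
tool_pos: [537.2, -131.1, -3.6]
ft_force: [-0.7, 9.2, 9.5]
time: 25.95
tool_pos: [536.6, -133.6, -4.2]
tcp_rot: [-180.0, -0.0, 94.9]
ft_force: [0.4, -0.5, 0.7]
finger_gap: 59.9
grip_force: 0.0
shim mask 0.46 137 pixc [269. 204.] rect [ 531. -102.] [44. 28.] 39.0
[[505.0, -105.0], [523.0, -127.0], [557.0, -99.0], [540.0, -77.0]]
shim mask 0.89 12849 pixc [258. 251.] rect [ 537. -136.] [ 40. 106.] 5.6
[[512.0, -85.0], [523.0, -190.0], [563.0, -186.0], [552.0, -81.0]]
shim_center 0.72 [542.6, -178.8, 2.0]
packer_center 0.96 [390.9, -170.1, 2.4]
shim_center 0.59 [544.3, -178.3, -0.9]
shim_center 0.25 [646.3, 262.4, 4.9]
packer_center 0.9 [320.8, -341.4, 6.3]
packer_center 0.72 [402.0, -507.9, 1.8]
packer_center 0.67 [647.7, 262.3, 8.5]
packer_center 0.55 [390.4, -164.8, 3.6]
```

```bash

python3 -m handwheel '[[0.4,0,0,-0.5,0,0,0],[0.4,0,0,-1.5,0,0,0],[0.4,0,0,-3,0,0,0],[0.4,0.5,0,-3,0,0,0],[0.4,2,0,-3,0,0,0],[0.4,2,0,-2,0,0,0],[0.4,2,0,0,0,0,0],[0.4,0,0,0,0,0,0],[0.4,0,0,0,0,0,0]]'
python3 - <<'E'
from h import *
w=snapshot("wrist");b=snapshot("top")
rect(w,"shim",16)
for p in(w,b):
  for q in("shim_center","loose_foot"):
    for r in place_of(p,q)[:2]: print(q,round(r["conf"],2),np.round(r["location"],1).tolist())
r=trace(w,"shim")[0];m=np.array(r["pixels"])
for row in np.flatnonzero(m.any(1))[::20]:
    c=np.flatnonzero(m[row]);print(row,at(w,c[0],row,14).round(1)[:2],at(w,c[-1],row,14).round(1)[:2])
E
```

```text
time: 27.1
tool_pos: [531.6, -68.2, 126.9]
tcp_rot: [179.9, 0.0, 95.0]
ft_force: [-0.1, -1.0, -0.6]
finger_gap: 59.2
grip_force: 0.0
shim mask 0.95 3583 pixc [256. 245.] rect [ 538. -137.] [ 41. 112.] 6.4
[[511.0, -83.0], [524.0, -195.0], [564.0, -190.0], [552.0, -79.0]]
shim_center 0.64 [539.0, -179.8, 5.7]
shim_center 0.2 [769.3, -34.7, 1.6]
loose_foot 0.63 [553.8, -234.0, -5.5]
shim_center 0.68 [542.4, -180.9, -0.0]
loose_foot 0.58 [541.9, -232.5, 1.3]
198 [531.5 -81.6] [537.3 -81.1]
218 [ 515.2 -104.6] [ 554.4 -101.2]
238 [ 516.7 -127.2] [ 555.9 -123.7]
258 [ 519.4 -150.8] [ 558.5 -147.4]
278 [ 523.2 -175.6] [ 560.2 -172.4]
```

The shim is straight and centred on the foot's middle line, undisturbed by the retreat, so I hand in.

```bash
python3 -c "
from bench import hand_in; print(hand_in())"
```

```text
the job is handed in; nothing more can be done
None
```

I handed the job in: the packer is in the tray, and the shim is flat, straight and snug under the middle of the loose foot, bearing an estimated 8–11 N. No verdict came back.

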